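# Unpin and open a sample case

## Task

Open the sample case: pull the retaining pin straight out of the staple on the front of the case and put it down lying flat in the shallow steel tray, with the lid still shut. Then lift the lid straight up off the case by its handle and set it down, not dropped, flat with its handle up on the middle of the rubber mat. Do not knock about the torch, the tin or the loupe.

Things in the scene. Friction and masses are not known exactly. Their poses are not given: they have to be found in the camera images.
- case: Grey open-topped sample case, fixed to the table, 110 (its x) x 150 (its y) x 80 mm high, with three vials inside. Origin at the centre of its underside, z up; its -x side is the front, where a ledge carries the staple.
- staple (a point): Top of the staple on the case: an upright steel loop of 5 mm bar, 75 mm in front of the case's origin, its legs at y = -9 and +9 mm, the underside of its cross-bar 97 mm and its top 102 mm above the table. Axes as the case's.
- lid_grip (a point): Middle of the lid's handle, a black bar along the lid's x, 96 long, 12 wide (y), 14 high, on two posts (x = -40, +40), free below between them. It lies 34 mm above the top of the lid plate: 120 mm above the table when shut. Axes as the lid's, parallel to the case's when shut. Set down, the lid rests on its lip with this point 50 mm above what it lies on.
- lid_slot (a point): Centre of the slot (x 16, y 30 mm) that fits over the staple, at the top of the lid's tongue (44 wide, 40 mm forward of the plate). The loose lid is a grey plate 112 x 152 x 6 mm, about 0.3 kg, underside 80 mm up when shut; a 10 mm lip under it sits in the case with about 3.5 mm of play. It must rise 25 mm straight up to clear the staple, and cannot while the pin is in.
- pin_grip (a point): Middle of the pin's black round grip: 14 mm diameter, 34 long along x, an 18 mm flange at its +x end. The loose pin (45 g) lies level along the case's x at the start; this point is about 118 mm in front of the case's origin, 90 mm above the table, free beneath and on both sides. It pulls out towards the case's -x; 35 mm frees it.
- pin_tip (a point): Point of the pin, 68 mm from the middle of its grip along the pin's +x. The steel shank between flange and point is 8 mm in diameter, 50 mm long; at the start it lies on the lid's tongue under the staple's cross-bar (3 mm of play above, 2.5 mm each side).
- tray: Shallow steel tray, fixed, 130 (x) x 100 (y) x 16 mm high over its rim, walls 3 mm, floor 3 mm thick. Origin at the centre of its underside. Tray and mat are to the left and right of the case, either way round.
- mat: Dark rubber mat, fixed flat on the table, 180 (x) x 180 (y) x 5 mm. Origin at the centre of its underside.
- torch_by: Bystander: black pocket torch lying in front of the case, 32 x 110 x 32 mm, origin under its centre.
- tin_by: Bystander: low round tin in front of the case, 62 mm diameter, 20 mm high, origin under its centre.
- loupe_by: Bystander: small black loupe in front of the case, 38 mm diameter, 30 mm high, origin under its centre.

How it is judged:
By the outcome, as a careful person would: the job done as asked, in the order asked, and still so for the second after the job is handed in, with the robot touching nothing.
It also fails if it takes over 61 s, if anything falls off the work surface, if the arm or the gripper's body presses on something with over 40 N, if the wrist force passes 120 N, or if a joint passes its speed limit or range.

## Robot

A 6-joint arm with a two-finger parallel gripper is mounted at the origin on a cart in front of the work surface, level with it; the furniture and walls round the work are solid. World frame = base frame: x ahead of the robot, y to its left, z up, the work surface at z = 0. Lengths are in m, angles in rad, forces in N, time in s.
With the tool pointing down it reaches from about 0.35 to 0.975 m from the base axis. Payload 17.4 kg.
Tool frame: the origin (TCP) lies at the very end of the fingers, on their centre line; the grasp point (between the pads) lies 19 mm behind it; z points along the fingers, y is the direction in which the jaws open and shut (so a half turn about z gives the same grasp; the last joint's range is limited). The gripper opens to 85 mm and grips with 20 to 120 N. Pads are 22 mm wide; open, the fingers measure 114 mm over their backs; the gripper's body (76 mm by 85 mm) begins 54 mm behind the grasp point. The pads swing forward as they close: fully open they stand 13 mm farther back than shut.
Start: joints at [-0.038, 0.116, 1.442, -0, 1.584, -0.038], TCP at [0.675, -0, 0.231] pointing down, gripper open.
Joint ranges: [-2.83, 2.83], [-0.83, 2.19], [0.07, 2.5], [-1.14, 4.28], [0.01, 3], [-2.97, 2.97]. Speed limits (rad/s): [1.89, 1.89, 2.22, 3.14, 3.14, 3.14].

## Interface

Orientations are given as a unit quaternion [x, y, z, w].
In Python, from bench import r gives the robot as it stands. The module is installed in compiled form; this text tells all that it offers.
- The arm moves only by the tool send_rows, never from a script. Its argument "motion" is a list that holds one entry, the list of rows, each a list of 7 numbers: the turn, a rotation vector about the tool's x, y, z in units of 6 degrees (1.0 is 6 degrees), then the shift along the tool's x, y, z in mm, then the finger opening in mm, from 0 to 85.4. A call has 1 to 10 rows; each row is the pose to reach, as a shift and turn from the pose measured when the call began, along the tool's axes at that moment; what a row does not reach only later rows make up. A row lasts 1/10 s, in which the tool goes at most 50 mm and 8.59 degrees, less where a joint would pass 70% of its speed; a pose out of reach is approached as far as the arm can. A call with a gripper value outside its range is refused whole. The fingers move at their own pace and stop on an object; "grip_force" is the grip in N (left out, the last holds). Time passes only in rows, so rows that repeat a pose let the fingers close. It gives the time, the measured TCP pose, the force and the opening at its end, in the units of the state.
- r.get_state(): the state, without advancing time (a new reading comes with each control period).
- r.camera(name): name is "scene" or "side" or "wrist"; returns the picture (400x640x3 uint8, red, green, blue); there is no depth.
- r.camera_info(name): a dict with "fov_y" (degrees; the focal length in pixels is half the picture's height over the tangent of half this angle, whatever the lens; pixels are square), "cx", "cy" (the principal point, pixels), "dist_coeffs" ([k1, k2, p1, p2, k3] as OpenCV has them; the pictures are not rectified), "rvec" (rotation vector, rad) and "tvec" (3), from world to camera coordinates, as OpenCV has them. Camera axes: x right, y down, z forward; pixel columns grow to the right and rows downward; lengths in m; the calibration is good to about 2 mm. A picture is of the moment at which its call begins: read the wrist's pose just before it. camera_info takes no time and is no camera call; for the wrist camera it gives the pose at the moment of the call.
- r.close_job(): hands the job in, once; it reports no verdict.
The state is a dict: "t": time; "joints": joint angles; "qd": joint speeds; "tau": joint torques, N m; "tcp_pos": TCP position; "orientation": TCP orientation; "force": force on the tool from outside, world axes, zero at the start; "moment": the same for the moment, N m; "width": finger opening in m.
Only numpy, scipy, OpenCV 4.12 (cv2) and the standard library are available. Lean on these libraries where they do the work, as an engineer would, in place of code of your own. Each camera call takes 0.05 s, during which the arm holds its last target. There are 200 camera calls.

## Working session

There is one attempt and no reset: what is moved stays moved. The work goes in short steps, Python scripts to look and compute and a tool call to move; the robot and the scene stay as the last step left them, time stands still between calls to the robot, and variables do not carry over. Pictures are saved under pics/ and viewed, about 8 in all and at most 12, crops included, and the job is handed in when it is done.

Besides the shell and the picture viewer there is one more tool, called after ">>>" as name(argument=value, ...) on one line, values as JSON. send_rows: Moves the arm, as the interface text tells. Its arguments: {"type":"object","properties":{"motion":{"type":"array"},"grip_force":{"type":"number"}},"required":["motion"]}

```bash
mkdir -p pics
python3 - <<'E'
from bench import r
import cv2
s=r.get_state();print({k:s[k] for k in('t','tcp_pos','orientation','force','width')})
for n in("scene","side","wrist"):
    i=r.camera_info(n);print(n,i)
    im=r.camera(n);cv2.imwrite(f"pics/{n}0.png",im[...,::-1])
E
```

```text
{'t': 0.0, 'tcp_pos': array([6.74782057e-01, 1.01580452e-06, 2.30564503e-01]), 'orientation': array([ 7.07105601e-01,  7.07107710e-01, -4.03630339e-04, -4.39740455e-04]), 'force': array([-0.53857085,  0.0694827 , -0.26446286]), 'width': 0.08537784824759122}
scene {'fov_y': 56.759925015762704, 'cx': 317.1040424120759, 'cy': 197.5374272540474, 'dist_coeffs': array([-0.0007508,  0.       ,  0.       ,  0.       ,  0.       ]), 'rvec': array([ 2.00782519, -0.84154979,  0.4418031 ]), 'tvec': array([-0.42476716,  0.27029024,  0.64168218])}
side {'fov_y': 54.654312569813044, 'cx': 313.212366427426, 'cy': 206.412619799139, 'dist_coeffs': array([-0.0519745,  0.       ,  0.       ,  0.       ,  0.       ]), 'rvec': array([ 2.18986024, -0.33139785,  0.16207425]), 'tvec': array([-0.52616536,  0.12941694,  0.85270956])}
wrist {'fov_y': 63.45533318330148, 'cx': 320.1120430967204, 'cy': 193.87685388721772, 'dist_coeffs': array([-0.03214505,  0.        ,  0.        ,  0.        ,  0.        ]), 'rvec': array([-2.83971142e+00,  2.26256036e-04,  1.78781294e-03]), 'tvec': array([-0.67390464, -0.0368809 ,  0.37942989])}
```

View pics/scene0.png

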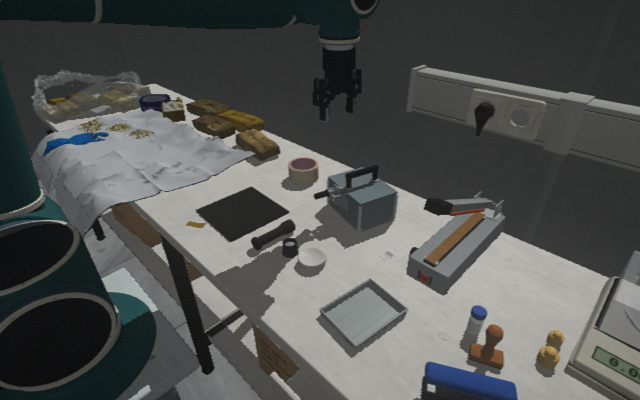

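View pics/side0.png

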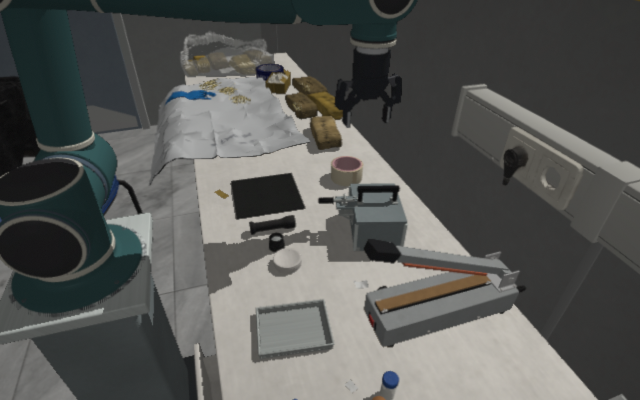

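View pics/wrist0.png

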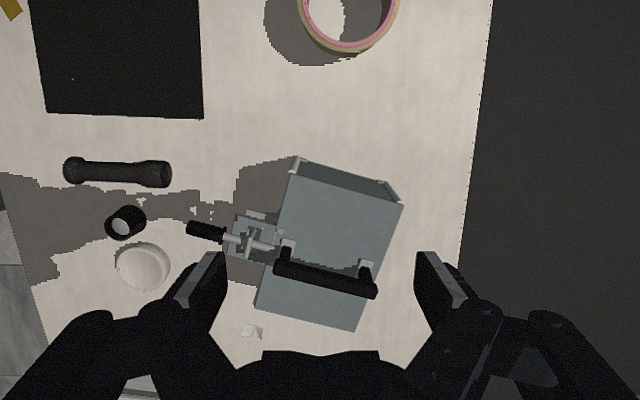

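The wrist view shows the pin grip at about (188–225, 222–240), the staple near (248,240) and the handle from (280,262) to (372,290). The mat is at top left (left of the robot). The side view shows the tray at (256–331, 303–353), to the right. Next I measure these with rays.

```bash
cat > h.py <<'E'
from bench import r
import cv2, numpy as np
from scipy.spatial.transform import Rotation as R
def ray(i,p):
    f=200/np.tan(np.radians(i["fov_y"]/2))
    K=np.array([[f,0,i["cx"]],[0,f,i["cy"]],[0,0,1]])
    u=cv2.undistortPoints(np.array([[p]],float),K,i["dist_coeffs"])[0,0]
    Rm=cv2.Rodrigues(i["rvec"])[0]
    return -Rm.T@i["tvec"], Rm.T@np.array([u[0],u[1],1])
def onz(i,p,z):
    o,d=ray(i,p); return (o+d*(z-o[2])/d[2]).round(4)
def proj(i,P):
    f=200/np.tan(np.radians(i["fov_y"]/2))
    K=np.array([[f,0,i["cx"]],[0,f,i["cy"]],[0,0,1]])
    return cv2.projectPoints(np.atleast_2d(np.array(P,float)),i["rvec"],i["tvec"],K,i["dist_coeffs"])[0][:,0]
def tri(*obs):
    A=0;b=0
    for i,p in obs:
        o,d=ray(i,p);d/=np.linalg.norm(d);M=np.eye(3)-np.outer(d,d);A=A+M;b=b+M@o
    return np.linalg.solve(A,b).round(4)
def totool(v,s=None):
    s=s or r.get_state();return (R.from_quat(s["orientation"]).inv().apply(v)*1000).round(1)
E
python3 - <<'E'
from h import *
W=r.camera_info("wrist");S=r.camera_info("side");C=r.camera_info("scene")
im=cv2.imread("pics/wrist0.png")
g=cv2.cvtColor(im,cv2.COLOR_BGR2GRAY)
def blob(x0,y0,x1,y1,t):
    m=np.zeros_like(g);m[y0:y1,x0:x1]=(g[y0:y1,x0:x1]<t)
    m=cv2.morphologyEx(m,cv2.MORPH_OPEN,np.ones((3,3)))
    c=max(cv2.findContours(m,0,2)[0],key=cv2.contourArea)
    return cv2.minAreaRect(c)
for nm,b,z in(("pin",(175,210,235,255,45),.09),("handle",(268,240,385,305,45),.122),("torch",(50,140,185,200,60),.016),("loupe",(95,195,155,250,50),.015)):
    rc=blob(*b);p=cv2.boxPoints(rc);print(nm,rc,"ctr",onz(W,rc[0],z),[list(onz(W,q,z)[:2]) for q in p])
print("tin",onz(W,(142,267),.01))
print("mat corners wrist",onz(W,(47,111),.005),onz(W,(203,118),.005))
print("mat side",[list(onz(S,p,.005)[:2]) for p in((230,180),(296,175),(303,207),(237,216))])
print("tray side",[list(onz(S,p,.016)[:2]) for p in((257,308),(326,302),(331,345),(256,354))])
print("mat scene",[list(onz(C,p,.005)[:2]) for p in((196,209),(247,188),(290,213),(236,240))])
print("tray scene",[list(onz(C,p,.016)[:2]) for p in((319,313),(368,280),(406,311),(358,346))])
big=cv2.resize(im[130:340,170:420],None,fx=3,fy=2.8,interpolation=cv2.INTER_CUBIC);cv2.imwrite("pics/c1.png",big)
E
```

```text
pin ((205.39268493652344, 231.33413696289062), (39.74068832397461, 17.111543655395508), 12.094757080078125) ctr [ 0.5646 -0.048   0.09  ] [[np.float64(0.5436), np.float64(-0.0525)], [np.float64(0.5492), np.float64(-0.0352)], [np.float64(0.5854), np.float64(-0.0436)], [np.float64(0.5804), np.float64(-0.0611)]]
handle ((326.6224670410156, 272.17242431640625), (107.44717407226562, 30.07825469970703), 14.38139533996582) ctr [ 0.6798 -0.0727  0.122 ] [[np.float64(0.6307), np.float64(-0.074)], [np.float64(0.6384), np.float64(-0.0457)], [np.float64(0.7288), np.float64(-0.0716)], [np.float64(0.7238), np.float64(-0.1016)]]
torch ((116.56324768066406, 171.98178100585938), (107.44842529296875, 26.976591110229492), 2.385944366455078) ctr [ 0.4407 -0.0074  0.016 ] [[np.float64(0.3728), np.float64(-0.0206)], [np.float64(0.3817), np.float64(0.0112)], [np.float64(0.5057), np.float64(0.0055)], [np.float64(0.5), np.float64(-0.0262)]]
loupe ((124.75384521484375, 222.06922912597656), (29.89236831665039, 42.41987609863281), 60.2551155090332) ctr [ 0.4384 -0.0696  0.015 ] [[np.float64(0.4069), np.float64(
[... 253 characters left out ...]
4(0.3714), np.float64(0.2386)], [np.float64(0.5613), np.float64(0.2073)], [np.float64(0.5378), np.float64(0.0493)], [np.float64(0.3668), np.float64(0.0626)]]
tray side [[np.float64(0.3614), np.float64(-0.2494)], [np.float64(0.492), np.float64(-0.2745)], [np.float64(0.47), np.float64(-0.3674)], [np.float64(0.3414), np.float64(-0.3462)]]
mat scene [[np.float64(0.3744), np.float64(0.2358)], [np.float64(0.5354), np.float64(0.2253)], [np.float64(0.5385), np.float64(0.0382)], [np.float64(0.3738), np.float64(0.0476)]]
tray scene [[np.float64(0.3516), np.float64(-0.2545)], [np.float64(0.4813), np.float64(-0.2672)], [np.float64(0.4681), np.float64(-0.3673)], [np.float64(0.3484), np.float64(-0.3509)]]
```

View pics/c1.png

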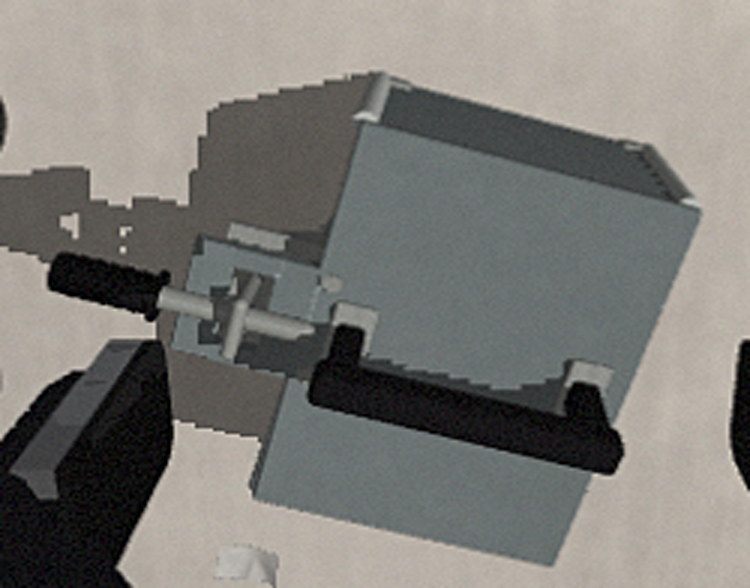

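The crop shows the bar axis running from (312,383) to (620,452) and the pin grip from (50,272) to the flange at (165,297). The staple crosses at about (240,315), with the slot around it.

Run:
```python
from h import *
W=r.camera_info("wrist")
q=lambda X,Y:(170+X/3,130+Y/2.8)
a=onz(W,q(311,384),.12);b=onz(W,q(621,452),.12);d=b-a
yaw=np.arctan2(d[1],d[0]);print("handle",a,b,np.linalg.norm(d),(a+b)/2,np.degrees(yaw))
# pin axis along
a=onz(W,q(49,271),.09);b=onz(W,q(165,297),.09);d=b-a
print("pin",a,b,np.linalg.norm(d),np.degrees(np.arctan2(d[1],d[0])))
t=onz(W,q(312,330),.09);print("tip",t,np.linalg.norm(t-a))
# staple top ends
a=onz(W,q(257,280),.102);b=onz(W,q(228,355),.102);print("staple",a,b,(a+b)/2)
# lid corners z .086
c=[onz(W,q(*p),.086) for p in((362,122),(700,210),(553,566),(253,495))]
print("lid",c,np.mean(c,0));
for i in range(4):
    e=c[(i+1)%4]-c[i];print(np.linalg.norm(e).round(4),np.degrees(np.arctan2(e[1],e[0])).round(1))
o,_=ray(W,(320,200));print("cam",o)
```

```text
handle [ 0.6331 -0.069   0.12  ] [ 0.7256 -0.0939  0.12  ] 0.09579279722400846 [ 0.67935 -0.08145  0.12   ] -15.066266790148413
pin [ 0.5468 -0.0434  0.09  ] [ 0.583  -0.0529  0.09  ] 0.03742579324476638 -14.704602024093449
tip [ 0.6295 -0.0653  0.09  ] 0.08555056984029971
staple [ 0.6155 -0.0413  0.102 ] [ 0.6047 -0.0685  0.102 ] [ 0.6101 -0.0549  0.102 ]
lid [array([0.6473, 0.0075, 0.086 ]), array([ 0.7522, -0.0228,  0.086 ]), array([ 0.7109, -0.168 ,  0.086 ]), array([ 0.6051, -0.1357,  0.086 ])] [ 0.678875 -0.07975   0.086   ]
0.1092 -16.1
0.151 -105.9
0.1106 163.0
0.1493 73.6
cam [0.67438805 0.07736623 0.3725245 ]
```

Everything agrees: handle length 96, pin length 85, lid 110x150 and yaw about -15.5°. Now to the pre-grasp above the pin.

>>> send_rows(motion=[[[0,0,-1.24,-5,-11,5,60],[0,0,-2.48,-10,-22,12,60],[0,0,-3.72,-15,-33,20,60],[0,0,-4.96,-20,-44,28,60],[0,0,-6.2,-25,-56,36,60],[0,0,-7.44,-30,-67,44,60],[0,0,-8.68,-35,-78,52,60],[0,0,-9.92,-40,-90,60,60],[0,0,-11.16,-45,-101,66,60],[0,0,-12.4,-48,-111,70,60]]])

```text
t: 1.15
tcp_pos: [0.563, -0.0483, 0.1601]
orientation: [0.133, 0.991, -0.0, -0.001]
force: [-0.1, 0.2, -0.0]
width: 0.0601
```

>>> send_rows(motion=[[[0,0,0,0,0,0,60],[0,0,0,0,0,0,60],[0,0,0,0,0,0,60]]])

```text
t: 1.45
tcp_pos: [0.5635, -0.0481, 0.1603]
orientation: [0.135, 0.991, -0.0, -0.001]
force: [-0.1, -0.3, 0.4]
width: 0.06
```

Run:
```python
from h import *
s=r.get_state();W=r.camera_info("wrist");im=r.camera("wrist");cv2.imwrite("pics/w2.png",im[...,::-1])
Rm=R.from_quat(s["orientation"]).as_matrix()
print(s["t"],s["tcp_pos"],Rm.round(4).tolist(),s["joints"].round(3),s["width"])
for P in((.564,-.048,.09),(.5468,-.0434,.09),(.6295,-.0653,.09),s["tcp_pos"]):print(proj(W,P))
```

```text
1.45 [ 0.56348801 -0.04813425  0.16032612] [[-0.9638, 0.2668, -0.0014], [0.2668, 0.9638, 0.0001], [0.0014, -0.0003, -1.0]] [-0.13  -0.094  1.769 -0.     1.468 -1.431] 0.06002747166035349
[[318.80446521 209.53646928]]
[[318.53519061 184.93195639]]
[[320.0003299  293.21706744]]
[[317.58719312 257.72541504]]
```

View pics/w2.png

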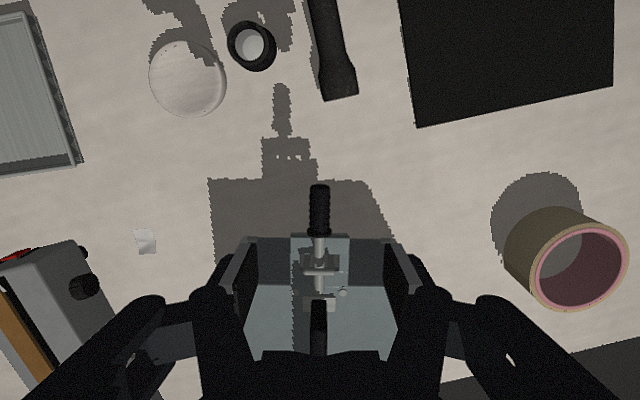

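The pin end is at (319.5,184) and the flange near (320,235), within 1 px of the prediction and straight along the tool's x. Descending and gripping.

>>> send_rows(motion=[[[0,0,0,0,0,15,60],[0,0,0,0,0,35,60],[0,0,0,0,0,55,60],[0,0,0,0,0,70,60],[0,0,0,0,0,79,60],[0,0,0,0,0,82,60],[0,0,0,0,0,82,60],[0,0,0,0,0,82,60]]], grip_force=30)

```text
t: 2.3
tcp_pos: [0.5638, -0.0482, 0.0791]
orientation: [0.134, 0.991, -0.0, -0.0]
force: [-0.1, -0.3, -0.3]
width: 0.0597
```

>>> send_rows(motion=[[[0,0,0,0,0,0,40],[0,0,0,0,0,0,25],[0,0,0,0,0,0,15],[0,0,0,0,0,0,8],[0,0,0,0,0,0,0],[0,0,0,0,0,0,0],[0,0,0,0,0,0,0],[0,0,0,0,0,0,0]]], grip_force=30)

```text
t: 3.1
tcp_pos: [0.5639, -0.0481, 0.0792]
orientation: [0.134, 0.991, -0.0, -0.0]
force: [-0.2, 0.3, 2.4]
width: 0.0126
```

Run:
```python
from h import *
W=r.camera("wrist")[...,::-1];S=r.camera("side")[...,::-1]
a=cv2.resize(W[150:330,220:420],(600,540));b=cv2.resize(S[130:260,290:420],(200,200),interpolation=2)
cv2.imwrite("pics/g3.png",np.hstack([a,cv2.copyMakeBorder(b,0,340,0,0,0)]))
```

```text
(no output)
```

View pics/g3.png

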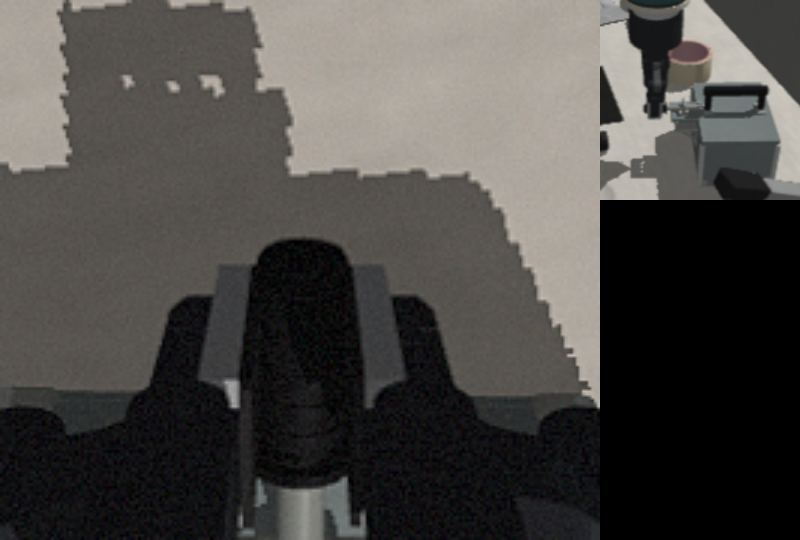

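The grip is seated between both pads, with its end at crop (300,245) and the shank below at (300,510). Pulling out along the tool's +x.

>>> send_rows(motion=[[[0,0,0,1,0,0,0],[0,0,0,3,0,0,0],[0,0,0,6,0,0,0],[0,0,0,9,0,0,0],[0,0,0,12,0,0,0],[0,0,0,12,0,0,0]]], grip_force=40)

```text
t: 3.8
tcp_pos: [0.5517, -0.0448, 0.0791]
orientation: [0.134, 0.991, -0.0, -0.0]
force: [-1.4, 0.7, 1.9]
width: 0.0125
```

>>> send_rows(motion=[[[0,0,0,4,0,0,0],[0,0,0,8,0,0,0],[0,0,0,13,0,0,0],[0,0,0,18,0,0,0],[0,0,0,23,0,0,0],[0,0,0,28,0,0,0],[0,0,0,33,0,0,0],[0,0,0,38,0,0,0],[0,0,0,38,0,0,0]]])

```text
t: 4.7
tcp_pos: [0.5146, -0.0345, 0.0791]
orientation: [0.134, 0.991, 0.0, -0.0]
force: [0.6, -0.0, -0.3]
width: 0.0121
```

Run:
```python
from h import *
s=r.get_state();print(s["tcp_pos"],s["width"],s["force"])
W=r.camera("wrist")[...,::-1];S=r.camera("scene")[...,::-1]
a=cv2.resize(W[100:400,170:470],(400,400));b=cv2.resize(S[130:270,260:400],(400,400),interpolation=2)
cv2.imwrite("pics/g4.png",np.hstack([a,b]))
```

```text
[ 0.51456387 -0.03450055  0.07907007] 0.012093278560408845 [ 0.56915559 -0.01912903 -0.287631  ]
```

View pics/g4.png

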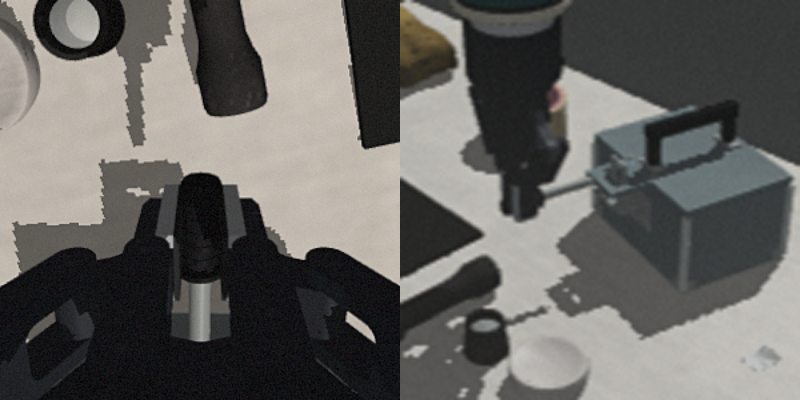

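The pin is clear of the staple (51 mm pulled) and the lid is still shut. Continue out, up and over to the tray.

>>> send_rows(motion=[[[0,0,0,10,0,0,0],[0,0,0,20,0,0,0],[0,0,0,20,0,-15,0],[0,0,0,20,0,-35,0],[0,0,0,20,0,-55,0],[0,0,0,20,0,-70,0],[0,0,0,20,0,-80,0],[0,0,0,20,0,-80,0]]])

```text
t: 5.6
tcp_pos: [0.4963, -0.0294, 0.1608]
orientation: [0.134, 0.991, 0.0, 0.001]
force: [0.6, 1.0, -0.4]
width: 0.0121
```

>>> send_rows(motion=[[[0,0,-0.1,3,-20,0,0],[0,0,-0.2,6,-50,0,0],[0,0,-0.4,9,-85,0,0],[0,0,-0.5,12,-125,0,0],[0,0,-0.7,16,-165,0,0],[0,0,-0.8,20,-205,0,0],[0,0,-1,24,-245,0,0],[0,0,-1.1,27,-275,0,0],[0,0,-1.17,28.6,-290,0,0],[0,0,-1.17,28.6,-295,0,0]]])

```text
t: 6.6
tcp_pos: [0.3894, -0.3072, 0.1596]
orientation: [0.074, 0.997, 0.0, 0.0]
force: [0.3, 0.2, -0.7]
width: 0.012
```

>>> send_rows(motion=[[[0,0,0,0,0,0,0],[0,0,0,0,0,0,0]]])

```text
t: 6.8
tcp_pos: [0.3895, -0.3065, 0.1591]
orientation: [0.074, 0.997, 0.001, -0.0]
force: [-0.1, 0.6, -1.1]
width: 0.0122
```

Run:
```python
from h import *
s=r.get_state();W=r.camera_info("wrist");im=r.camera("wrist")[...,::-1];S=r.camera("side")[...,::-1]
print(s["t"],s["tcp_pos"],s["width"],s["force"],R.from_quat(s["orientation"]).as_matrix().round(3).tolist())
cv2.imwrite("pics/w5.png",im);cv2.imwrite("pics/s5.png",S)
cv2.imwrite("pics/g5.png",np.hstack([cv2.resize(im,(480,300)),cv2.resize(S[160:380,200:400],(300,300))]))
```

```text
6.8 [ 0.3895097  -0.30654978  0.15913367] 0.012187405117011229 [-0.06068833  0.58023078 -1.06572292] [[-0.989, 0.148, -0.0], [0.148, 0.989, 0.001], [0.0, 0.001, -1.0]]
```

View pics/g5.png

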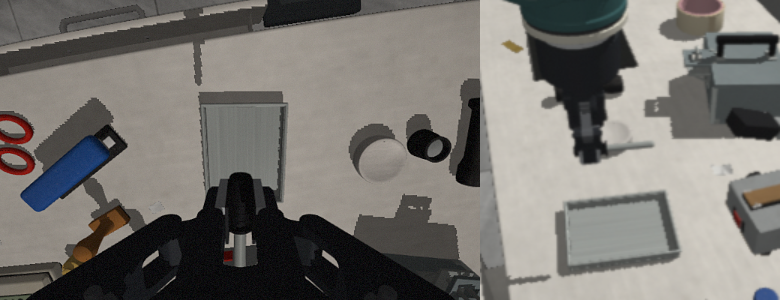

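The pin is level in hand, over the tray and aligned with it (tray columns 203–287 of the left half, pin at 240). Lowering.

>>> send_rows(motion=[[[0,0,0,0,0,20,0],[0,0,0,0,0,50,0],[0,0,0,0,0,80,0],[0,0,0,0,0,110,0],[0,0,0,0,0,130,0],[0,0,0,0,0,142,0],[0,0,0,0,0,148,0],[0,0,0,0,0,150,0],[0,0,0,0,0,150,0],[0,0,0,0,0,150,0]]])

```text
t: 7.9
tcp_pos: [0.3902, -0.3066, 0.0104]
orientation: [0.074, 0.997, 0.0, 0.001]
force: [0.5, 0.5, 0.9]
width: 0.0121
```

>>> send_rows(motion=[[[0,0,0,0,0,1,0],[0,0,0,0,0,2,0],[0,0,0,0,0,3,0],[0,0,0,0,0,3,0],[0,0,0,0,0,3,0]]])

```text
t: 8.4
tcp_pos: [0.3901, -0.3066, 0.0074]
orientation: [0.074, 0.997, 0.0, 0.001]
force: [-0.1, 0.0, -0.9]
width: 0.0124
```

>>> send_rows(motion=[[[0,0,0,0,0,1,0],[0,0,0,0,0,2,0],[0,0,0,0,0,3,0],[0,0,0,0,0,3,0],[0,0,0,0,0,3,0]]])

```text
t: 8.9
tcp_pos: [0.3901, -0.3066, 0.0044]
orientation: [0.074, 0.997, 0.0, 0.001]
force: [-0.1, -0.3, 0.0]
width: 0.0125
```

>>> send_rows(motion=[[[0,0,0,0,0,0,14],[0,0,0,0,0,0,16],[0,0,0,0,0,0,20],[0,0,0,0,0,0,26],[0,0,0,0,0,0,32],[0,0,0,0,0,0,32],[0,0,0,0,0,0,32]]])

```text
t: 9.6
tcp_pos: [0.3901, -0.3066, 0.0043]
orientation: [0.074, 0.997, 0.0, 0.001]
force: [0.2, -0.1, 0.4]
width: 0.0322
```

>>> send_rows(motion=[[[0,0,0,0,0,-8,32],[0,0,0,0,0,-25,32],[0,0,0,0,0,-50,32],[0,0,0,0,0,-80,32],[0,0,0,0,0,-120,32],[0,0,0,0,0,-160,32],[0,0,0,0,0,-190,32],[0,0,0,0,0,-205,32],[0,0,0,0,0,-210,32],[0,0,0,0,0,-210,32]]])

```text
t: 10.6
tcp_pos: [0.3898, -0.3065, 0.2139]
orientation: [0.074, 0.997, 0.0, 0.0]
force: [0.0, 0.3, -1.6]
width: 0.0322
```

Run:
```python
from h import *
s=r.get_state();im=r.camera("wrist")[...,::-1];S=r.camera("side")[...,::-1]
Rm=R.from_quat(s["orientation"]).as_matrix()
print(s["t"],s["tcp_pos"],s["width"],Rm.round(4).tolist(),s["joints"].round(3))
cv2.imwrite("pics/w6.png",im);cv2.imwrite("pics/s6.png",S)
cv2.imwrite("pics/g6.png",np.hstack([cv2.resize(im[:,160:480],(320,400)),cv2.resize(S[270:370,240:350],(440,400))]))
```

```text
10.6 [ 0.38982018 -0.30654352  0.2139278 ] 0.03219755782606262 [[-0.9891, 0.1471, 0.0009], [0.1471, 0.9891, 0.0004], [-0.0008, 0.0005, -1.0]] [-7.180e-01 -2.770e-01  1.840e+00  1.000e-03  1.579e+00 -2.141e+00]
```

View pics/g6.png

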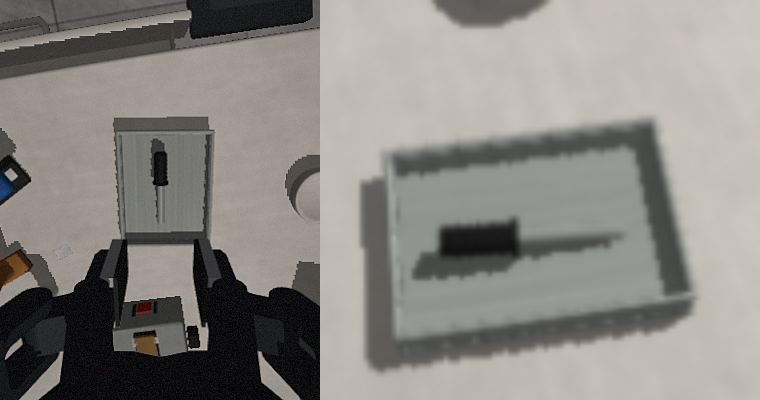

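The pin lies flat inside the tray. Moving above the lid handle.

>>> send_rows(motion=[[[0,0,0.1,-10,11,0,50],[0,0,0.2,-30,32,0,50],[0,0,0.3,-60,63,0,50],[0,0,0.5,-94,98,0,50],[0,0,0.6,-128,134,0,50],[0,0,0.8,-162,170,0,50],[0,0,0.9,-196,205,0,50],[0,0,1,-225,236,0,50],[0,0,1.15,-245,257,0,50],[0,0,1.15,-253,265,0,50]]])

```text
t: 11.7
tcp_pos: [0.6799, -0.0795, 0.2103]
orientation: [0.133, 0.991, 0.001, -0.002]
force: [-0.0, 0.1, -0.3]
width: 0.0501
```

>>> send_rows(motion=[[[0,0,0,0,0,10,50],[0,0,0,0,0,25,50],[0,0,0,0,0,36,50],[0,0,0,0,0,40,50],[0,0,0,0,0,40,50],[0,0,0,0,0,40,50]]])

```text
t: 12.3
tcp_pos: [0.6797, -0.0798, 0.1709]
orientation: [0.133, 0.991, 0.001, -0.002]
force: [0.4, -0.7, 0.9]
width: 0.0494
```

Run:
```python
from h import *
s=r.get_state();W=r.camera_info("wrist");im=r.camera("wrist")[...,::-1]
Rm=R.from_quat(s["orientation"]).as_matrix()
print(s["t"],s["tcp_pos"],s["width"],Rm.round(4).tolist(),s["joints"].round(3))
u=np.array([np.cos(np.radians(-15.3)),np.sin(np.radians(-15.3)),0])
for k in(-.048,0,.048):print(proj(W,np.array([.679,-.0812,.127])+k*u))
cv2.imwrite("pics/w7.png",im)
```

```text
12.3 [ 0.67966516 -0.07975761  0.17086815] 0.049448923510584004 [[-0.9645, 0.264, -0.0028], [0.264, 0.9645, 0.0022], [0.0033, 0.0014, -1.0]] [-0.155  0.159  1.492  0.002  1.494 -1.459]
[[315.16469345 145.60878256]]
[[315.54707462 223.15933419]]
[[315.89210115 290.26793979]]
```

View pics/w7.png

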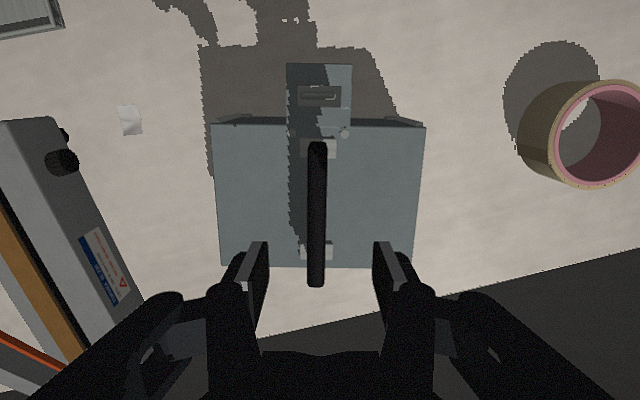

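The handle runs straight down the tool axis, from (317.5,142) to (316,287), centred to about 1 mm. The staple shows through the slot at (319,95) with no pin. Descend and grip.

>>> send_rows(motion=[[[0,0,0,1,0,10,50],[0,0,0,2,0,28,50],[0,0,0,2,0,46,50],[0,0,0,2,0,60,50],[0,0,0,2,0,67,50],[0,0,0,2,0,70,50],[0,0,0,2,0,70,50],[0,0,0,2,0,70,50]]])

```text
t: 13.15
tcp_pos: [0.678, -0.0791, 0.1018]
orientation: [0.133, 0.991, 0.001, -0.001]
force: [-0.4, 0.2, 0.2]
width: 0.0503
```

>>> send_rows(motion=[[[0,0,0,0,0,0,35],[0,0,0,0,0,0,25],[0,0,0,0,0,0,16],[0,0,0,0,0,0,10],[0,0,0,0,0,0,5],[0,0,0,0,0,0,0],[0,0,0,0,0,0,0],[0,0,0,0,0,0,0]]], grip_force=80)

```text
t: 13.95
tcp_pos: [0.6782, -0.0794, 0.1025]
orientation: [0.133, 0.991, 0.001, -0.0]
force: [-1.7, -2.8, 5.4]
width: 0.0105
```

Gripped. Lifting straight up, slowly past the staple.

>>> send_rows(motion=[[[0,0,0,0,0,-2,0],[0,0,0,0,0,-5,0],[0,0,0,0,0,-9,0],[0,0,0,0,0,-14,0],[0,0,0,0,0,-19,0],[0,0,0,0,0,-24,0],[0,0,0,0,0,-30,0],[0,0,0,0,0,-36,0],[0,0,0,0,0,-40,0],[0,0,0,0,0,-40,0]]])

```text
t: 14.95
tcp_pos: [0.6785, -0.0795, 0.1433]
orientation: [0.133, 0.991, 0.001, -0.0]
force: [0.4, -0.6, -2.2]
width: 0.0105
```

>>> send_rows(motion=[[[0,0,0,0,0,-8,0],[0,0,0,0,0,-22,0],[0,0,0,0,0,-38,0],[0,0,0,0,0,-50,0],[0,0,0,0,0,-57,0],[0,0,0,0,0,-60,0],[0,0,0,0,0,-60,0],[0,0,0,0,0,-60,0]]])

```text
t: 15.75
tcp_pos: [0.6783, -0.0796, 0.2026]
orientation: [0.133, 0.991, 0.001, -0.0]
force: [0.4, -0.0, -2.4]
width: 0.0108
```

Run:
```python
from h import *
s=r.get_state();S=r.camera("side")[...,::-1];C=r.camera("scene")[...,::-1]
Rm=R.from_quat(s["orientation"]).as_matrix()
print(s["t"],s["tcp_pos"],s["width"],s["force"],Rm.round(4).tolist(),s["joints"].round(3))
cv2.imwrite("pics/s8.png",S);cv2.imwrite("pics/C8.png",C)
cv2.imwrite("pics/g8.png",np.hstack([cv2.resize(S[100:280,220:420],(400,360)),cv2.resize(C[80:260,190:390],(400,360))]))
```

```text
15.75 [ 0.67830195 -0.07957889  0.20263665] 0.010777259008336348 [ 0.37059135 -0.03411508 -2.43265021] [[-0.9645, 0.2642, -0.0007], [0.2642, 0.9645, 0.0014], [0.001, 0.0012, -1.0]] [-1.550e-01  1.420e-01  1.459e+00  1.000e-03  1.541e+00 -1.458e+00]
```

View pics/g8.png

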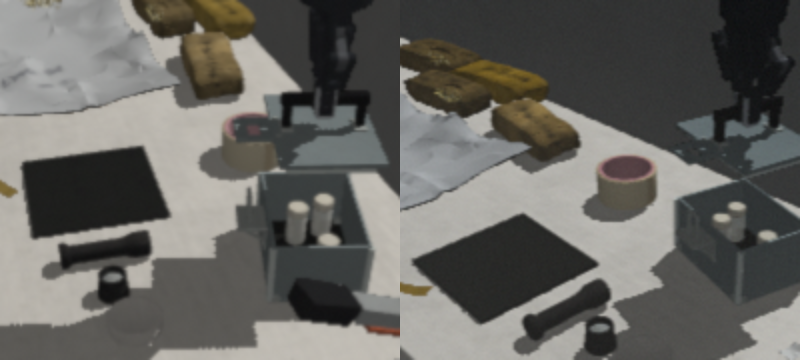

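The lid is lifted level and the vials are undisturbed. Next I refine the mat centre from masks.

Run:
```python
from h import *
def mat(fn,name,seed,box):
    im=cv2.imread(fn);g=cv2.GaussianBlur(cv2.cvtColor(im,6),(3,3),0);i=r.camera_info(name)
    m=np.zeros_like(g);x0,y0,x1,y1=box;m[y0:y1,x0:x1]=g[y0:y1,x0:x1]<70
    for c in cv2.findContours(m,0,2)[0]:
        if cv2.pointPolygonTest(c,seed,False)>0:
            w=np.array([onz(i,p[0]+0.0,.005)[:2] for p in c])
            rc=cv2.minAreaRect((w*1000).astype(np.float32));print(name,np.round(rc[0],1),np.round(rc[1],1),rc[2])
mat("pics/side0.png","side",(265,195),(215,160,315,225))
mat("pics/scene0.png","scene",(243,212),(190,180,295,245))
```

```text
side [455.6 138. ] [179.  177.5] 87.3687744140625
scene [454.5 137.9] [179.2 179.4] 87.1527099609375
```

Both views agree to 1 mm: mat centre (0.455, 0.138), yaw -2.8°, size 179. Carrying the lid there.

>>> send_rows(motion=[[[0,0,-0.1,8,5,0,0],[0,0,-0.3,28,16,0,0],[0,0,-0.5,58,33,0,0],[0,0,-0.8,93,52,0,0],[0,0,-1.1,130,73,0,0],[0,0,-1.4,167,93,0,0],[0,0,-1.7,204,114,0,0],[0,0,-1.9,236,132,0,0],[0,0,-2,258,144,0,0],[0,0,-2.1,273,152,0,0]]])

```text
t: 16.85
tcp_pos: [0.4535, 0.1404, 0.2031]
orientation: [0.023, 1.0, 0.001, -0.0]
force: [-0.0, 0.6, -2.2]
width: 0.0104
```

>>> send_rows(motion=[[[0,0,0,0,0,0,0],[0,0,0,0,0,10,0],[0,0,0,0,0,30,0],[0,0,0,0,0,55,0],[0,0,0,0,0,80,0],[0,0,0,0,0,105,0],[0,0,0,0,0,125,0],[0,0,0,0,0,138,0],[0,0,0,0,0,145,0],[0,0,0,0,0,148,0]]])

```text
t: 17.85
tcp_pos: [0.4536, 0.1403, 0.0545]
orientation: [0.023, 1.0, 0.001, -0.001]
force: [0.8, -0.6, -2.5]
width: 0.0104
```

>>> send_rows(motion=[[[0,0,0,0,0,0,0],[0,0,0,0,0,0,0]]])

```text
t: 18.05
tcp_pos: [0.454, 0.1404, 0.0552]
orientation: [0.023, 1.0, 0.001, -0.0]
force: [0.0, -0.7, -1.5]
width: 0.0104
```

Run:
```python
from h import *
s=r.get_state()
print(s["tcp_pos"],s["force"],R.from_quat(s["orientation"]).as_matrix().round(4).tolist())
```

```text
[0.45404487 0.14035126 0.05524185] [ 0.04081904 -0.71666814 -1.48012096] [[-0.9989, 0.0459, -0.0001], [0.0459, 0.9989, 0.0018], [0.0002, 0.0017, -1.0]]
```

Contact is expected near TCP z 0.037. Lowering gently while watching the force.

>>> send_rows(motion=[[[0,0,0,-1,-2,4,0],[0,0,0,-1,-2,8,0],[0,0,0,-1,-2,11,0],[0,0,0,-1,-2,14,0],[0,0,0,-1,-2,15,0],[0,0,0,-1,-2,16,0],[0,0,0,-1,-2,16,0],[0,0,0,-1,-2,16,0]]])

```text
t: 18.85
tcp_pos: [0.455, 0.1384, 0.0393]
orientation: [0.023, 1.0, 0.001, -0.0]
force: [-0.8, -0.2, -2.4]
width: 0.0104
```

>>> send_rows(motion=[[[0,0,0,0,0,0.5,0],[0,0,0,0,0,1,0],[0,0,0,0,0,1,0]]])

```text
t: 19.15
tcp_pos: [0.455, 0.1384, 0.0383]
orientation: [0.023, 1.0, 0.001, -0.0]
force: [-0.1, 0.2, -2.8]
width: 0.0107
```

>>> send_rows(motion=[[[0,0,0,0,0,0.5,0],[0,0,0,0,0,1,0],[0,0,0,0,0,1,0]]])

```text
t: 19.45
tcp_pos: [0.455, 0.1384, 0.0374]
orientation: [0.023, 1.0, 0.001, 0.0]
force: [-1.1, -0.2, -0.4]
width: 0.0106
```

>>> send_rows(motion=[[[0,0,0,0,0,0.5,0],[0,0,0,0,0,0.5,0],[0,0,0,0,0,0.5,0]]])

```text
t: 19.75
tcp_pos: [0.455, 0.1384, 0.0374]
orientation: [0.023, 1.0, 0.001, 0.0]
force: [-5.3, -0.8, 6.4]
width: 0.0105
```

>>> send_rows(motion=[[[0,0,0,0,0,0.3,0],[0,0,0,0,0,0.5,0],[0,0,0,0,0,0.5,0]]])

```text
t: 20.05
tcp_pos: [0.4551, 0.1384, 0.0374]
orientation: [0.023, 1.0, 0.001, 0.0]
force: [-6.0, -1.1, 7.9]
width: 0.0106
```

Firm contact at 0.0374, as expected. Release and retreat straight up.

>>> send_rows(motion=[[[0,0,0,0,0,0,12],[0,0,0,0,0,0,15],[0,0,0,0,0,0,22],[0,0,0,0,0,0,32],[0,0,0,0,0,0,45],[0,0,0,0,0,0,45],[0,0,0,0,0,0,45]]], grip_force=20)

```text
t: 20.75
tcp_pos: [0.455, 0.1384, 0.0374]
orientation: [0.023, 1.0, 0.001, -0.0]
force: [-0.2, 0.5, -0.6]
width: 0.045
```

>>> send_rows(motion=[[[0,0,0,0,0,-6,45],[0,0,0,0,0,-20,45],[0,0,0,0,0,-45,45],[0,0,0,0,0,-75,45],[0,0,0,0,0,-110,45],[0,0,0,0,0,-145,45],[0,0,0,0,0,-175,45],[0,0,0,0,0,-195,45],[0,0,0,0,0,-200,45],[0,0,0,0,0,-200,45]]])

```text
t: 21.75
tcp_pos: [0.4551, 0.1381, 0.2382]
orientation: [0.023, 1.0, 0.001, 0.001]
force: [0.0, 0.2, -1.6]
width: 0.045
```

Run:
```python
from h import *
s=r.get_state();print(s["t"],s["tcp_pos"],s["force"])
W=r.camera("wrist")[...,::-1];S=r.camera("side")[...,::-1]
cv2.imwrite("pics/g9.png",np.hstack([cv2.resize(W[:,130:510],(380,400)),cv2.resize(S[160:370,200:420],(419,400))]))
```

```text
21.75 [0.45512014 0.1380688  0.23820869] [ 0.03412025  0.21934657 -1.61067521]
```

View pics/g9.png

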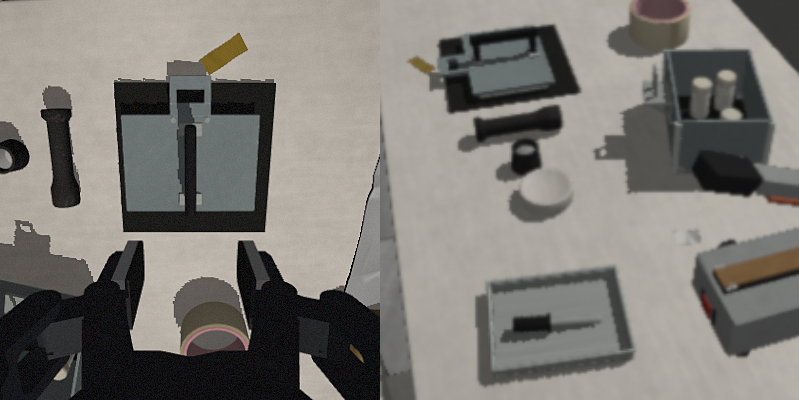

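The lid is flat with its handle up on the mat. I'll check the centring numerically from those pixels (plate edges at rows 115/212, mat edges at 82/230).

Run:
```python
from h import *
W=r.camera_info("wrist")
L=[onz(W,(130+x,y),.021) for x,y in((121,115),(259,115),(125,213),(252,210))]
M=[onz(W,(130+x,y),.005) for x,y in((114,82),(275,83),(124,231),(265,230))]
h=[onz(W,(130+x,y),.062) for x,y in((190,125),(190,215))]
print(L,np.mean(L,0),M,np.mean(M,0),h,np.mean(h,0),sep="\n")
```

```text
[array([0.3966, 0.0677, 0.021 ]), array([0.4035, 0.2163, 0.021 ]), array([0.509 , 0.0602, 0.021 ]), array([0.5122, 0.2098, 0.021 ])]
[0.455325 0.1385   0.021   ]
[array([0.3618, 0.0603, 0.005 ]), array([0.3709, 0.2368, 0.005 ]), array([0.5388, 0.0527, 0.005 ]), array([0.5457, 0.2294, 0.005 ])]
[0.4543 0.1448 0.005 ]
[array([0.4071, 0.1416, 0.062 ]), array([0.4994, 0.1374, 0.062 ])]
[0.45325 0.1395  0.062  ]
```

Lid and mat centres agree within 1–6 mm. Handing in.

```bash
python3 -c "
from bench import r
print(r.close_job())"
```

```text
the job is handed in; nothing more can be done
None
```

The job is done and handed in at about 22 s of the 61 s allowed; the hand-in gave no verdict.

- **Pin:** I pulled it straight out of the staple with the lid still shut. It was let go from no more than about 3 mm, and the last picture shows it lying flat in the tray.
- **Lid:** I lifted it straight up by its handle and lowered it until it rested on the mat, pressing at about 8 N, then released it. The last picture shows it flat with its handle up. Its tongue reaches just past the mat's front edge, as its length requires.
- **Rest of the scene:** the torch, tin, loupe and vials look undisturbed in the last picture. The gripper was about 20 cm above the lid, touching nothing.

**Disagreement:** the lid's centre came out at (0.455, 0.1385). The scene and side cameras put the mat's centre at (0.455, 0.138), but the wrist camera puts it at (0.454, 0.145). So the lid is 1 to 6 mm off centre, depending on the view. No check failed.

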